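# Turn the drill's status flag from red to green

### The job

The pillar drill is free again: on the status stand with the yellow base, push the hinged paddle right over its axle with the fingertips, so that it lies fully flat on the other side with its green face up, and then leave it. Do not lift the stand, tip it or shift it along the bench, and do not disturb the blue stand, its flag or the things lying about.

Things in the scene. Friction and masses are not known exactly. Their poses are not given: they have to be found in the camera images.
- yellow_stand: Status-flag stand, loose and heavy (2.4 kg). Yellow base plate 170 mm (x) by 140 mm (y) by 12 mm; two upright cheeks 47 mm either side of the middle, up to 100 mm high, 84 mm clear between them, carry a level axle along y. Origin: centre of the base's underside, on the bench. x axis: from the axle to the side where the paddle lies at the start; z up.
- yellow_flag (a joint): Angle of the yellow stand's paddle about its axle, rad: 0 = flat on the stand's +x side, red face (white bar) up; pi/2 = upright; pi (end stop) = flat on the -x side, green face (white disc) up. Starts between 0 and 0.3. Paddle and tail weigh 60 to 120 g; the hinge is stiff (0.07 N m): it stays at any angle where it is left and moves only while pushed.
- yellow_axle (a point): Middle of the yellow stand's axle, 90 mm above the bench, over the middle of the base; axes as the stand's. On each cheek a dark steel crossbar (76 mm along x, 10 mm wide, top 86.5 mm above the bench) supports the flat paddle on either side.
- yellow_edge (a point): Middle of the free edge of the yellow stand's paddle, 95 mm from the axle, half-way through its thickness. The paddle is a plate 5 mm thick, 110 mm wide along the axle, reaching from 15 to 95 mm from the axle.
- yellow_tail (a point): Middle of the end of the bare aluminium finger tail, 60 mm from the axle, opposite to the paddle and in one piece and one plane with it: pressing the tail down raises the paddle. 36 mm wide along the axle, 5 mm thick; point half-way through the thickness.
- blue_stand: A second stand of the same make and size, base painted blue; origin and axes as for the yellow one. It belongs to another machine and is to be left alone.
- blue_edge (a point): Middle of the free edge of the blue stand's paddle, 95 mm from its axle. That paddle lies nearly flat on the blue stand's +x side, red face up.
- offcut: Loose pine offcut lying on the bench, 40 mm (x) by 80 mm (y) by 22 mm high. Origin: centre of its underside.
- screwdriver: Loose screwdriver with a red handle, 180 mm long, lying along its x axis (blade to +x). Origin: on the bench under its middle.
- bottle: Loose white plastic glue bottle with a red cap and blue label, 52 mm diameter, 110 mm high, standing. Origin: centre of its underside.
Mind the look-alikes: they are no part of the job. There is more than one size of the yellow_stand; the job needs the middle-sized.

How it is judged:
At the end, for the whole second after the job is handed in: The yellow stand's paddle lies flat on the far side, green face up, within 0.1 rad of its stop, and at rest; the yellow stand is level and within 25 mm of where it stood; the blue stand, its paddle's edge and the three loose things are within 20 mm of where they were (value of joint yellow_flag above 3.04 rad and velocity of joint yellow_flag between -0.05 and 0.05 rad/s and distance of yellow_stand from where it was at the start of the episode below 0.025 m and angle between yellow_stand's own z axis and vertical below 0.03 rad and linear speed of yellow_stand below 0.01 m/s and distance of each of blue_stand, blue_edge, offcut, screwdriver, bottle from where it was at the start of the episode below 0.02 m); the robot touches nothing.
It fails at once if the yellow stand is lifted (height (world z) of yellow_stand above 0.012 m).
It fails at once if the yellow stand is tipped (angle between yellow_stand's own z axis and vertical above 0.12 rad).
It fails at once if the yellow stand is shifted more than 25 mm (distance of yellow_stand from where it was at the start of the episode above 0.025 m).
It fails at once if the blue stand is shifted or its flag is turned (distance of any of blue_stand, blue_edge from where it was at the start of the episode above 0.02 m).
It fails at once if a loose bystander is lifted, knocked over or moved more than 20 mm (distance of any of offcut, screwdriver, bottle from where it was at the start of the episode above 0.02 m or angle between bottle's own z axis and vertical above 0.3 rad).
It also fails if it takes over 53 s, if anything falls off the work surface, if the arm or the gripper's body presses on something with over 40 N, if the wrist force passes 120 N, or if a joint passes its speed limit or range.

### The arm

A 6-joint arm with a two-finger parallel gripper is mounted at the origin on the work surface. World frame = base frame: x ahead of the robot, y to its left, z up, the work surface at z = 0. Lengths are in m, angles in rad, forces in N, time in s.
With the tool pointing down it reaches from about 0.375 to 0.925 m from the base axis. Payload 5.7 kg.
Tool frame: the origin (TCP) lies at the very end of the fingers, on their centre line; the grasp point (between the pads) lies 19 mm behind it; z points along the fingers, y is the direction in which the jaws open and shut (so a half turn about z gives the same grasp; the last joint's range is limited). The gripper opens to 88 mm and grips with 3 to 60 N. Pads are 20 mm wide; open, the fingers measure 115 mm over their backs; the gripper's body (75 mm by 178 mm) begins 61 mm behind the grasp point.
Start: joints at [-1.3, 0.359, 1.51, -0, 1.272, -0.115], TCP at [0.226, -0.556, 0.223] pointing down, gripper open.
Joint ranges: [-2.97, 2.97], [-1.01, 2.36], [0.21, 2.38], [-0.96, 4.11], [0.2, 2.71], [-2.98, 2.98]. Speed limits (rad/s): [2.39, 2.39, 3.14, 3.14, 3.14, 3.14].

### API

Orientations are given as a unit quaternion [x, y, z, w].
In Python, from bench import * gives the robot as it stands.
- The arm moves only by the tool servo_tool, never from a script. Its argument "moves" is a list of rows, each a list of 7 numbers: the shift along the tool's x, y, z in units of 30 mm (1.0 is 30 mm), then the turn, a rotation vector about the tool's x, y, z in units of 6 degrees (1.0 is 6 degrees), then the closure, from -1 (fully open) to 1 (shut). A call has 1 to 5 rows; each row is the pose to reach, as a shift and turn from the pose commanded when the call began, along the tool's axes at that moment; what a row does not reach only later rows make up. A row lasts 1/12 s, in which the tool goes at most 41.7 mm and 7.16 degrees, less where a joint would pass 70% of its speed; a pose out of reach is approached as far as the arm can. A call with a gripper value outside its range is refused whole. The fingers move at their own pace and stop on an object; "force" is the grip in N (left out, the last holds). Time passes only in rows, so rows that repeat a pose let the fingers close. It gives the time, the measured TCP pose, the force and the opening at its end, in the units of the state.
- sense(): the state, without advancing time (a new reading comes with each control period).
- get_image(name): name is "side" or "top"; returns a dict with "image" (400x640x3 uint8, red, green, blue), "intrinsics" (3x3 intrinsics, pixels), "extrinsics" (4x4, takes a point from camera to world coordinates). Camera axes: x right, y up, looking along -z (the intrinsics and any distortion apply to the point x, -y, -z); pixel columns grow to the right and rows downward; lengths in m; the calibration is good to about 2 mm. A picture is of the moment at which its call begins. There is no depth.
- hand_in(): hands the job in, once; it reports no verdict.
The state is a dict: "time": time; "qpos": joint angles; "dq": joint speeds; "effort": joint torques, N m; "ee_pos": TCP position; "tcp_rot": TCP orientation; "ft_force": force on the tool from outside, world axes, zero at the start; "ft_torque": the same for the moment, N m; "grip_width": finger opening in m.
Only numpy, scipy, OpenCV 4.12 (cv2) and the standard library are available. Lean on these libraries where they do the work, as an engineer would, in place of code of your own. Each camera call takes 0.05 s, during which the arm holds its last target. There are 200 camera calls.

## Working session

There is one attempt and no reset: what is moved stays moved. The work goes in short steps, Python scripts to look and compute and a tool call to move; the robot and the scene stay as the last step left them, time stands still between calls to the robot, and variables do not carry over. Pictures are saved under pics/ and viewed, about 8 in all and at most 12, crops included, and the job is handed in when it is done.

Besides the shell and the picture viewer there is one more tool, called as a command line: name --pt "numbers of a row" for each row, then --argument value for the rest. servo_tool: Moves the arm, as the interface text tells. Its arguments: {"type":"object","properties":{"moves":{"type":"array"},"force":{"type":"number"}},"required":["moves"]}

```bash
mkdir -p pics; ls
python3 - <<'E'
from bench import *
import cv2,numpy as np
for n in("side","top"):
    d=get_image(n); cv2.imwrite(f"pics/{n}0.png",d["image"][:,:,::-1]); print(n,np.round(d["intrinsics"],2).tolist(),np.round(d["extrinsics"],4).tolist(),[k for k in d])
s=sense();print(s["time"],s["ee_pos"],s["tcp_rot"])
E
```

```text
pics
side [[514.58, 0.0, 334.77], [0.0, 514.58, 199.54], [0.0, 0.0, 1.0]] [[0.7124, 0.3657, -0.599, -0.3407], [-0.7017, 0.3583, -0.6158, -0.9639], [-0.0105, 0.859, 0.5119, 0.8034], [0.0, 0.0, 0.0, 1.0]] ['image', 'intrinsics', 'extrinsics']
top [[510.04, 0.0, 315.39], [0.0, 510.04, 194.37], [0.0, 0.0, 1.0]] [[-0.0234, 0.9967, -0.0773, 0.3941], [-0.9997, -0.0225, 0.0124, -0.0609], [0.0106, 0.0776, 0.9969, 1.4903], [0.0, 0.0, 0.0, 1.0]] ['image', 'intrinsics', 'extrinsics']
0.1 [ 0.22561018 -0.55528645  0.22191732] [ 9.81450855e-01  1.91712133e-01 -5.01087529e-05 -8.21175975e-04]
```

View pics/side0.png

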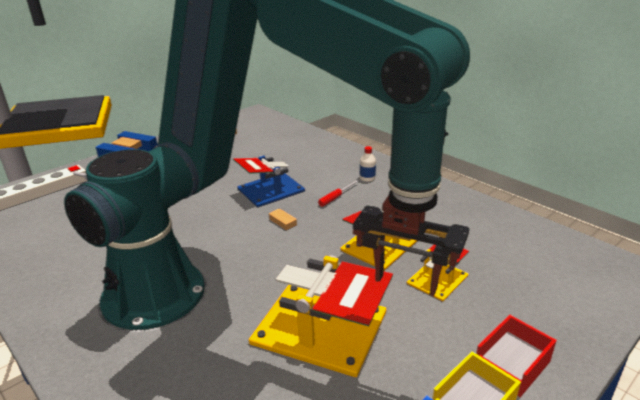

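View pics/top0.png

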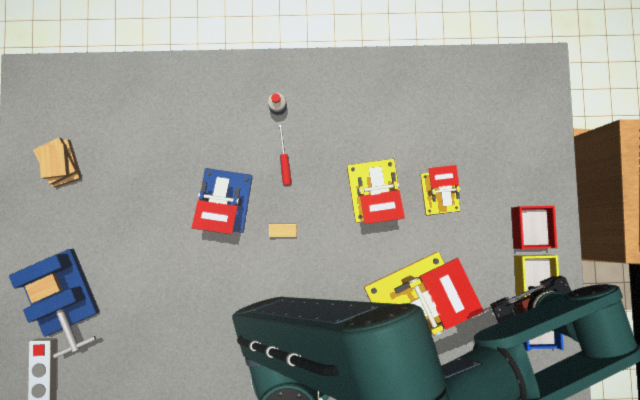

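Three yellow stands show: large (420,290), middle (376,190) and small (441,190) in the top view. The middle one matches the blue stand's size, and its paddle lies towards the robot. Next, an enlarged crop.

Run:
```python
import cv2
im=cv2.imread("pics/top0.png")[145:235,335:475]
cv2.imwrite("pics/c1.png",cv2.resize(im,None,fx=5.5,fy=5.5,interpolation=cv2.INTER_CUBIC))
```

```text
(no output)
```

View pics/c1.png

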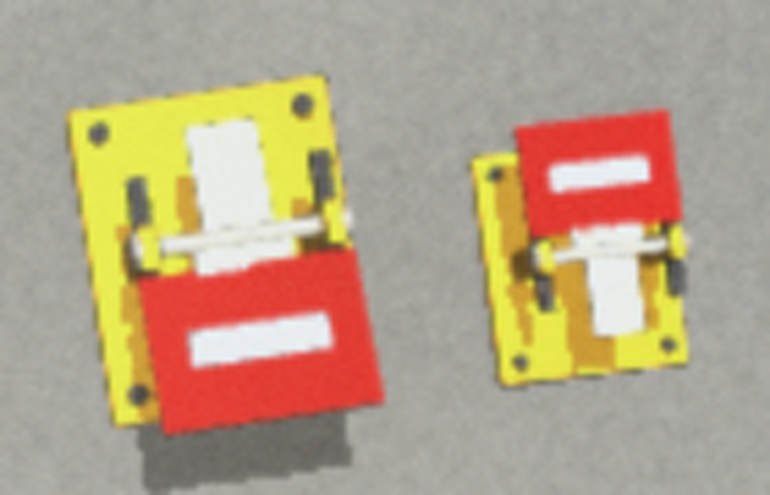

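The middle stand, in crop pixels: base far corners (70,112) and (325,75), near-left corner (115,425), axle ends (137,250) and (350,218), paddle edge corners (165,432) and (383,402), tail end (188,126) to (255,120).

```bash
cat > h.py <<'E'
import numpy as np
from bench import *
from scipy.spatial.transform import Rotation as R
K=np.array([[510.04,0,315.39],[0,510.04,194.37],[0,0,1]])
def top(px,z,d=[None]):
    if d[0] is None: d[0]=get_image("top")
    d=d[0];u,v=px;K=d["intrinsics"];E=d["extrinsics"]
    r=E[:3,:3]@np.array([(u-K[0,2])/K[0,0],-(v-K[1,2])/K[1,1],-1]);o=E[:3,3]
    return o+r*(z-o[2])/r[2]
E
python3 - <<'E'
from h import *
P={'FL':(70,112,.012),'FR':(325,75,.012),'NL':(115,425,.012),'axL':(137,250,.092),'axR':(350,218,.092),'eL':(165,432,.1),'eR':(383,402,.1),'tL':(188,126,.085),'tR':(255,120,.085)}
W={k:top((335+u/5.5-.4,145+v/5.5-.4),z) for k,(u,v,z) in P.items()}
for k in W: print(k,W[k].round(4))
n=lambda a,b:np.linalg.norm(W[a]-W[b])
print(n('FL','FR'),n('FL','NL'),n('axL','axR'),n('eL','eR'))
c=(W['FR']+W['NL'])/2
print('base c',c,'ax c',(W['axL']+W['axR'])/2)
for a,b in(('FL','FR'),('eL','eR'),('axL','axR')):
    d=W[b]-W[a];print(a,np.degrees(np.arctan2(d[1],d[0])))
d=W['NL']-W['FL'];print('xaxis',np.degrees(np.arctan2(d[1],d[0])))
e=(W['eL']+W['eR'])/2;print('edge',e,np.linalg.norm((e-c)[:2]), 'tail',(W['tL']+W['tR'])/2)
E
```

```text
FL [ 0.5928 -0.1746  0.012 ]
FR [ 0.6097 -0.311   0.012 ]
NL [ 0.4262 -0.1936  0.012 ]
axL [ 0.5117 -0.2     0.092 ]
axR [ 0.5254 -0.3074  0.092 ]
eL [ 0.4203 -0.2104  0.1   ]
eR [ 0.4326 -0.3191  0.1   ]
tL [ 0.5746 -0.2284  0.085 ]
tR [ 0.5769 -0.2624  0.085 ]
0.13742553291409892 0.16768006300385457 0.10827955854779059 0.10943506101041595
base c [ 0.51793228 -0.25227471  0.012     ] ax c [ 0.51856127 -0.25372331  0.092     ]
FL -82.95276580624206
eL -83.51764112720056
axL -82.72973542555664
xaxis -173.48390157079393
edge [ 0.42643519 -0.26475081  0.1       ] 0.09234376209304185 tail [ 0.57571235 -0.24537899  0.085     ]
```

servo_tool --pt "1.3 -0.5 0 0 0 0.5 1" --pt "2.6 -1 0 0 0 1 1" --pt "3.9 -1.5 0 0 0 1.6 1" --pt "5.2 -2 0 0 0 2.1 1" --pt "6.5 -2.4 0 0 0 2.55 1" --force 20

```text
time: 0.57
ee_pos: [0.38, -0.4138, 0.2224]
tcp_rot: [0.998, 0.058, -0.0, -0.0]
ft_force: [0.0, -0.3, 0.6]
grip_width: 0.0581
```

```bash
cat >> h.py <<'E'
C=np.array([.518,-.2527]);a=np.radians(6.8);f=np.array([np.cos(a),np.sin(a)]);lat=np.array([f[1],-f[0]])
def go(d,z,yaw=a):
    "units from the present pose to distance d beyond the axle (far +), height z"
    s=sense();T=R.from_quat(s["tcp_rot"]);p=np.r_[C+f*d,z]
    G=R.from_euler('z',yaw)*R.from_euler('x',np.pi)
    e=s["ee_pos"][:2]-C
    print('t',round(s["time"],2),'d,lat,z mm',(1e3*np.r_[e@f,e@lat,s["ee_pos"][2]]).round(1),'F',s["ft_force"].round(1))
    print('shift',(T.inv().apply(p-s["ee_pos"])/.03).round(2),'turn',np.degrees((T.inv()*G).as_rotvec()/6).round(2))
E
python3 -c "
from h import *
go(.045,.14)"
```

```text
t 0.57 d,lat,z mm [-156.1  143.7  222.4] F [ 0.  -0.3  0.6]
shift [ 6.69 -4.81  2.75] turn [-0.01  0.   -0.03]
```

servo_tool --pt "1.1 -0.8 0 0 0 0 1" --pt "2.2 -1.6 0 0 0 0 1" --pt "3.3 -2.4 0 0 0 0 1" --pt "4.4 -3.2 0 0 0 0 1" --pt "5.5 -4 0 0 0 0 1"

```text
time: 0.98
ee_pos: [0.53, -0.2753, 0.2225]
tcp_rot: [0.998, 0.059, -0.0, -0.0]
ft_force: [-0.8, -0.6, -0.4]
grip_width: 0.0253
```

servo_tool --pt "0.6 -0.4 0.5 0 0 0 1" --pt "1.2 -0.8 1.2 0 0 0 1" --pt "1.2 -0.8 2 0 0 0 1" --pt "1.2 -0.8 2.5 0 0 0 1" --pt "1.2 -0.8 2.5 0 0 0 1"

```text
time: 1.4
ee_pos: [0.5596, -0.247, 0.1438]
tcp_rot: [0.998, 0.06, -0.003, -0.002]
ft_force: [-0.9, -0.1, 0.4]
grip_width: 0.0004
```

```bash
python3 -c "
from h import *
import cv2
go(.045,.14)
for n,(x,y,w,h) in dict(side=(300,170,200,150),top=(300,120,200,150)).items():
    d=get_image(n)['image'][y:y+h,x:x+w,::-1]
    cv2.imwrite(f'pics/{n}1.png',cv2.resize(d,None,fx=2.6,fy=2.6,interpolation=3))
a,b=[cv2.imread(f'pics/{n}1.png') for n in('side','top')]
cv2.imwrite('pics/b1.png',cv2.resize(np.hstack([a,b]),(800,300)))
"
```

```text
t 1.4 d,lat,z mm [ 42.   -0.8 143.8] F [-0.9 -0.1  0.4]
shift [0.1  0.03 0.13] turn [-0.04  0.05  0.01]
```

View pics/b1.png

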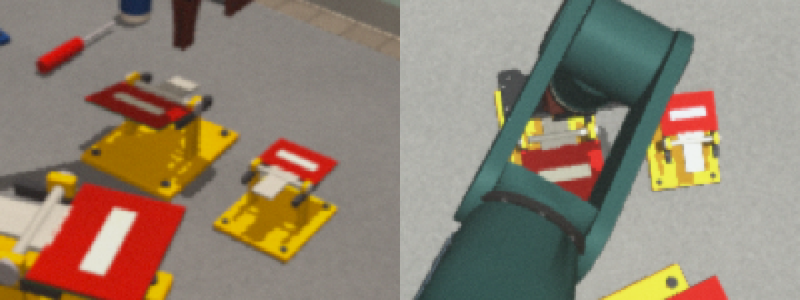

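The side view shows the closed fingertips (183,45) above the tail (180,82). They are well centred, so I press down in small steps.

servo_tool --pt "0.1 0 0.8 0 0 0 1" --pt "0.15 0 1.5 0 0 0 1" --pt "0.15 0 1.8 0 0 0 1" --pt "0.15 0 2.1 0 0 0 1" --pt "0.15 0 2.4 0 0 0 1"

```text
time: 1.92
ee_pos: [0.5669, -0.2492, 0.0765]
tcp_rot: [0.998, 0.059, 0.001, 0.001]
ft_force: [-0.8, 0.2, 3.8]
grip_width: 0.0013
```

servo_tool --pt "0 0 0.2 0 0 0 1" --pt "-0.1 0 0.4 0 0 0 1" --pt "-0.25 0 0.5 0 0 0 1" --pt "-0.4 0 0.6 0 0 0 1" --pt "-0.5 0 0.7 0 0 0 1"

```text
time: 2.33
ee_pos: [0.5515, -0.2506, 0.0549]
tcp_rot: [0.998, 0.059, 0.001, 0.0]
ft_force: [0.4, -1.3, 3.2]
grip_width: 0.0005
```

```bash
python3 -c "
from h import *
import cv2
go(.033,.05)
d=get_image('side')['image'][130:280,300:500,::-1]
cv2.imwrite('pics/s2.png',cv2.resize(d,None,fx=3,fy=3,interpolation=3))
"
```

```text
t 2.33 d,lat,z mm [33.5  1.9 54.9] F [ 0.4 -1.3  3.2]
shift [-0.02 -0.06  0.16] turn [ 0.01 -0.01  0.  ]
```

View pics/s2.png

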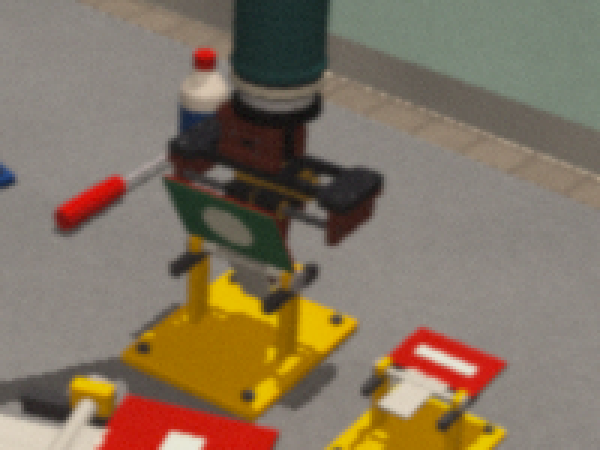

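Green underside visible, with the paddle at about 55°. One more small push, then I'll retreat up and over to the near side.

servo_tool --pt "-0.08 0 0.15 0 0 0 1" --pt "-0.12 0 0.22 0 0 0 1" --pt "0.2 0 0 0 0 0 1" --pt "0.5 0 -0.8 0 0 0 1" --pt "0.7 0 -2 0 0 0 1"

```text
time: 2.8
ee_pos: [0.5704, -0.246, 0.1124]
tcp_rot: [0.998, 0.059, -0.003, -0.002]
ft_force: [0.8, -0.3, 0.6]
grip_width: 0.0003
```

servo_tool --pt "0 0 -1.3 0 0 0 1" --pt "0 0 -2.6 0 0 0 1" --pt "-0.8 0 -3.5 0 0 0 1" --pt "-2 0 -3.6 0 0 0 1" --pt "-3.2 0 -3.6 0 0 0 1"

```text
time: 3.22
ee_pos: [0.4782, -0.2598, 0.2257]
tcp_rot: [0.998, 0.06, 0.002, 0.002]
ft_force: [-0.5, 0.8, -0.4]
grip_width: 0.0005
```

```bash
python3 -c "
from h import *
go(-.095,.115)"
```

```text
t 3.22 d,lat,z mm [-40.4   2.4 225.7] F [-0.5  0.8 -0.4]
shift [-1.84 -0.1   3.68] turn [ 0.03 -0.04  0.02]
```

servo_tool --pt "-1 -0.1 0 0 0 0 1" --pt "-2 -0.1 0 0 0 0 1" --pt "-2 -0.1 1.2 0 0 0 1" --pt "-2 -0.1 2.4 0 0 0 1" --pt "-2 -0.1 3.5 0 0 0 1"

```text
time: 3.63
ee_pos: [0.417, -0.2635, 0.1176]
tcp_rot: [0.998, 0.059, 0.001, 0.001]
ft_force: [0.1, 1.5, 0.4]
grip_width: 0.0002
```

```bash
python3 -c "
from h import *
import cv2
go(-.01,.125)
d=get_image('side')['image'][130:280,300:500,::-1]
cv2.imwrite('pics/s3.png',cv2.resize(d,None,fx=3,fy=3,interpolation=3))
"
```

```text
t 3.63 d,lat,z mm [-101.5   -1.3  117.6] F [0.1 1.5 0.4]
shift [ 3.05  0.04 -0.24] turn [ 0.01 -0.01 -0.01]
```

View pics/s3.png

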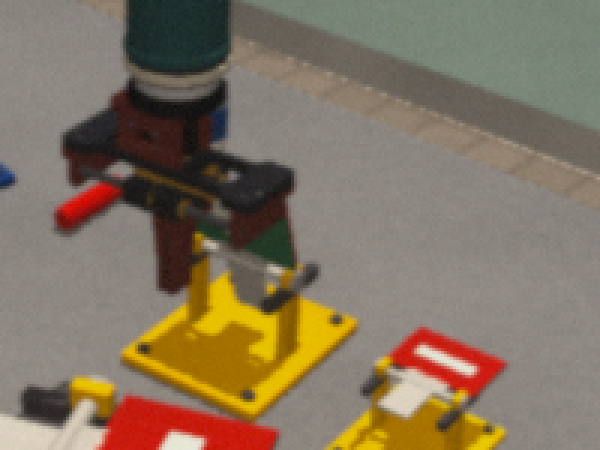

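The fingers hang on the near side, clear of the raised paddle. Pushing forward at constant height.

servo_tool --pt "0.7 0 -0.15 0 0 0 1" --pt "1.2 0 -0.2 0 0 0 1" --pt "1.6 0 -0.2 0 0 0 1" --pt "2 0 -0.2 0 0 0 1" --pt "2.3 0 -0.2 0 0 0 1"

```text
time: 4.1
ee_pos: [0.4868, -0.2549, 0.1244]
tcp_rot: [0.998, 0.06, 0.0, 0.0]
ft_force: [-1.2, -0.8, 1.4]
grip_width: 0.0008
```

servo_tool --pt "0.3 0 0 0 0 0 1" --pt "0.6 0 0 0 0 0 1" --pt "0.9 0 -0.2 0 0 0 1" --pt "1.2 0 -0.4 0 0 0 1" --pt "1.5 0 -0.6 0 0 0 1"

```text
time: 4.52
ee_pos: [0.5307, -0.2495, 0.1422]
tcp_rot: [0.998, 0.059, -0.0, -0.0]
ft_force: [-1.0, -0.7, 0.3]
grip_width: -0.0
```

```bash
python3 -c "
from h import *
import cv2
go(.06,.13)
d=get_image('side')['image'][130:280,300:500,::-1]
cv2.imwrite('pics/s4.png',cv2.resize(d,None,fx=3,fy=3,interpolation=3))
"
```

```text
t 4.52 d,lat,z mm [ 13.   -1.7 142.2] F [-1.  -0.7  0.3]
shift [1.57 0.06 0.4 ] turn [-0.    0.01 -0.  ]
```

View pics/s4.png

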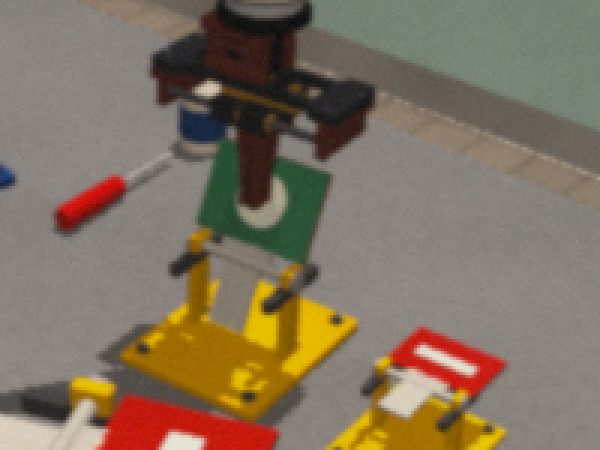

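The paddle is past upright, with its green side facing the fingers. Following the arc down.

servo_tool --pt "0.4 0 0.1 0 0 0 1" --pt "0.8 0 0.25 0 0 0 1" --pt "1.1 0 0.5 0 0 0 1" --pt "1.3 0 0.8 0 0 0 1" --pt "1.4 0 1.1 0 0 0 1"

```text
time: 4.98
ee_pos: [0.5733, -0.2446, 0.1074]
tcp_rot: [0.998, 0.06, 0.0, 0.0]
ft_force: [0.0, -0.1, 1.0]
grip_width: 0.0004
```

servo_tool --pt "0.05 0 0.2 0 0 0 1" --pt "0.05 0 0.35 0 0 0 1" --pt "0.05 0 0.45 0 0 0 1" --pt "0.05 0 0.55 0 0 0 1" --pt "0.05 0 0.55 0 0 0 1"

```text
time: 5.4
ee_pos: [0.5729, -0.2444, 0.0928]
tcp_rot: [0.998, 0.059, -0.0, -0.0]
ft_force: [-1.2, 1.3, 5.0]
grip_width: 0.0004
```

```bash
python3 -c "
from h import *
go(.056,.0915)"
```

```text
t 5.4 d,lat,z mm [55.5 -1.8 92.8] F [-1.2  1.3  5. ]
shift [0.02 0.06 0.04] turn [-0.01  0.   -0.  ]
```

servo_tool --pt "0 0 0.04 0 0 0 1" --pt "0 0 0.08 0 0 0 1" --pt "0 0 0.08 0 0 0 1"

```text
time: 5.65
ee_pos: [0.573, -0.2444, 0.0926]
tcp_rot: [0.998, 0.059, 0.0, -0.0]
ft_force: [-5.2, 3.6, 20.7]
grip_width: 0.0003
```

The surface is hard at z = 92.6 mm, with force rising to 21 N, so the paddle is on its stop. Retreating.

servo_tool --pt "0 0 -0.3 0 0 0 1" --pt "0 0 -1.2 0 0 0 1" --pt "0 0 -2.4 0 0 0 1" --pt "0 0 -3.6 0 0 0 1" --pt "0 0 -4.5 0 0 0 1"

```text
time: 6.07
ee_pos: [0.5737, -0.245, 0.2278]
tcp_rot: [0.998, 0.059, 0.001, 0.001]
ft_force: [1.0, -1.4, 0.2]
grip_width: 0.0003
```

servo_tool --pt "-1.2 0.6 0 0 0 0 1" --pt "-2.4 1.2 0 0 0 0 1" --pt "-3.6 1.8 0 0 0 0 1" --pt "-4.8 2.4 0 0 0 0 1" --pt "-6 3 0 0 0 0 1"

```text
time: 6.48
ee_pos: [0.4034, -0.3558, 0.2251]
tcp_rot: [0.998, 0.06, 0.0, 0.0]
ft_force: [-0.7, -1.9, 1.2]
grip_width: 0.0003
```

servo_tool --pt "0 1.2 0 0 0 0 1" --pt "0 2.4 0 0 0 0 1" --pt "0 3.6 0 0 0 0 1" --pt "0 4.8 0 0 0 0 1" --pt "0 4.8 0 0 0 0 1"

```text
time: 6.9
ee_pos: [0.4223, -0.5052, 0.2247]
tcp_rot: [0.998, 0.058, 0.001, 0.003]
ft_force: [0.9, -0.7, 0.1]
grip_width: 0.0001
```

```bash
python3 -c "
from h import *
import cv2
go(0,.2)
b=[]
for n,(x,y) in dict(side=(300,150),top=(320,110)).items():
    d=get_image(n)['image'][:,:,::-1];cv2.imwrite(f'pics/{n}9.png',d)
    b.append(cv2.resize(d[y:y+130,x:x+130],(400,400),interpolation=2))
cv2.imwrite('pics/b9.png',np.hstack(b))
"
```

```text
t 6.9 d,lat,z mm [-125.   239.4  224.7] F [ 0.9 -0.7  0.1]
shift [ 4.14 -8.    0.78] turn [ 0.05 -0.01 -0.03]
```

View pics/b9.png

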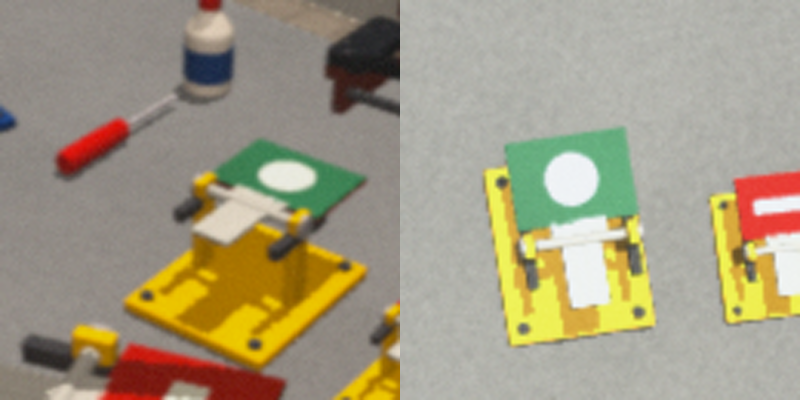

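View pics/top9.png

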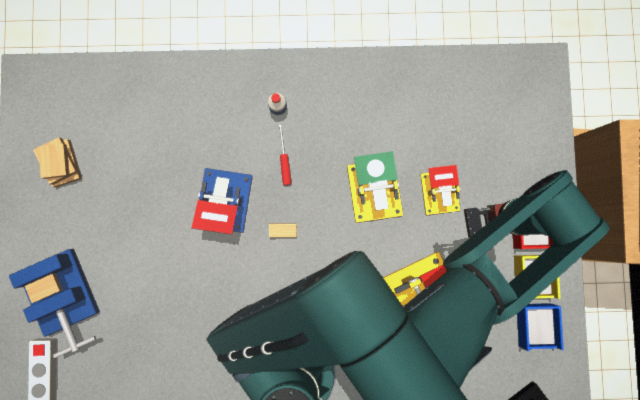

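The green face with its white disc is up and flat, at (376,168) in the top view. The base's far-left corner is at (347.6,165.9), against (347.7,165.4) before. The blue stand, offcut, screwdriver and bottle have not moved, and the gripper is clear.

```bash
python3 -c "
from bench import *
print(hand_in())"
```

```text
the job is handed in; nothing more can be done
None
```

The paddle of the middle-sized yellow stand now lies flat on the far side with its green face up, and the job is handed in at about 7 s of robot time. With closed fingers I pressed the tail down to raise the paddle. I then pushed it over upright from the near side, followed it down onto its stop and drew back clear.

- **Paddle on its stop:** on the last press it stopped hard at 92.6 mm with about 21 N. That is where the top face of a flat paddle should be. I did not measure the joint angle directly.
- **Stand not shifted:** its base corner appears within about 0.5 pixel (roughly 1.5 mm) of where it started.
- **Other things:** in the final top view the blue stand and its flag, offcut, screwdriver and bottle look unmoved. I judged these by eye.
- **Robot clear:** the force reading after the retreat was near zero.

No check failed or disagreed.

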